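# Load a polished specimen face up and slide its carrier into place

## Robot

A 7-joint arm with a two-finger parallel gripper is mounted at the origin on the work surface. World frame = base frame: x ahead of the robot, y to its left, z up, the work surface at z = 0. Lengths are in m, angles in rad, forces in N, time in s.
With the tool pointing down it reaches from about 0.425 to 0.875 m from the base axis. Payload 9.9 kg.
Tool frame: the origin (TCP) lies midway between the tips of the shut fingers; the grasp point (between the pads) lies 19 mm behind it; z points along the fingers, y is the line along which they close (so a half turn about z gives the same grasp; the last joint's range is limited). The gripper opens to 85 mm and grips with 20 to 120 N. Pads are 22 mm wide; open, the fingers measure 114 mm over their backs; the gripper's body (76 mm by 85 mm) begins 54 mm behind the grasp point. The pads swing forward as they close: fully open they stand 13 mm farther back than shut.
Start: joints at [1.257, 0.576, 0.025, 1.437, -0.015, 1.129, -0.057], TCP at [0.154, -0.657, 0.231] pointing down, gripper open.
Joint ranges: [-2.76, 2.76], [-0.34, 2.15], [-1.52, 1.57], [0.19, 2.46], [-1.09, 4.23], [0.17, 1.99], [-2.82, 2.82]. Speed limits (rad/s): [2.22, 2.22, 3.01, 3.01, 3.14, 3.14, 3.14].

## Interface

Orientations are given as a unit quaternion [w, x, y, z].
In Python, from plant import move_pose, move_linear, goto_joints, set_gripper, sleep, inverse_kinematics, capture, camera_info, IKError, finish_job, current_time_s, current_joint_positions, current_joint_vel, current_joint_efforts, current_eef_pos, current_ee_rot, current_force, current_ft_torque, current_width, current_gripper_force gives the robot as it stands. Calls block until the motion is done:
- move_pose(position, orientation): joint-space move of the TCP to a pose.
- move_linear(position, orientation=None, max_speed=0.15, threshold=None): straight line of the TCP; orientation=None keeps the orientation; max_speed is the mean speed in m/s. With threshold (N) it stops when the force on the tool has changed by that much, and returns True; else False.
- goto_joints(angles): joint-space move.
- set_gripper(opening): opening from 0.0 (shut) to 1.0 (fully open); the grip force is fixed at half the most; returns when the fingers have stopped.
- sleep(seconds).
- inverse_kinematics(position, orientation): joint angles nearest the present ones, or None.
- capture(name): name is "scene" or "top" or "wrist"; returns the picture (480x640x3 uint8, red, green, blue); there is no depth.
- camera_info(name): a dict with "fov_y" (degrees; the focal length in pixels is half the picture's height over the tangent of half this angle, whatever the lens; pixels are square), "cx", "cy" (the principal point, pixels), "origin" and "orientation" of the camera in the world. Camera axes: x right, y up, looking along -z (the intrinsics and any distortion apply to the point x, -y, -z); pixel columns grow to the right and rows downward; lengths in m; the calibration is good to about 2 mm. A picture is of the moment at which its call begins: read the wrist's pose just before it. camera_info takes no time and is no camera call; for the wrist camera it gives the pose at the moment of the call.
A pose or a line that the arm cannot do raises IKError and nothing moves.
- finish_job(): hands the job in; it is judged then, once.
Readings, each from a call of its own:
- current_time_s(): time.
- current_joint_positions(): joint angles.
- current_joint_vel(): joint speeds.
- current_joint_efforts(): joint torques, N m.
- current_eef_pos(): TCP position.
- current_ee_rot(): TCP orientation.
- current_force(): force on the tool from outside, world axes, zero at the start.
- current_ft_torque(): the same for the moment, N m.
- current_width(): opening from 0.0 (shut) to 1.0 (fully open).
- current_gripper_force(): force on a finger pad.
Only numpy, scipy, OpenCV 4.12 (cv2) and the standard library are available. Lean on these libraries where they do the work, as an engineer would, in place of code of your own. Each camera call takes 0.05 s, during which the arm holds its last target. There are 200 camera calls.

## Task

Put the polished specimen, which stands on its edge on the white mat, into the square pocket of the aluminium carrier plate with its polished face up, lying flat on the pocket floor. Then slide the loaded carrier along the bench, without lifting it, until it lies wholly inside the four corner marks taped on the bench, its long side along the long side of the marked rectangle. Leave the bottle, the beaker and the eyepiece where they are.

Things in the scene. Friction and masses are not known exactly. Their poses are not given: they have to be found in the camera images.
- mount: The specimen: square block 38 x 38 mm, 22 thick, 60 g. Polished face: black resin with a flush bright steel disc 26 mm across; back face plain aluminium (edge-on: 7 mm aluminium layer behind 15 mm black). Origin at its centre; x axis out of the polished face (faces at x = +-11 mm), y, z along the 38 mm edges. Starts standing on edge on the mat, z up, polished face looking any horizontal way.
- mount_face (a point): Centre of the specimen's polished face, 11 mm from the block's centre.
- mat: Thin white silicone mat 180 x 180 mm, 3 mm thick, fixed to the bench. Origin at the centre of its underside (bench level).
- carrier: The carrier: a loose flat aluminium plate 140 (x) x 100 (y) x 14 mm high, about 0.55 kg, lying on the bench, with a square pocket in the middle of its top. Origin at the centre of its underside; z up.
- carrier_hole0 (a point): Centre of the pocket's mouth, level with the carrier's top (14 mm above its underside). The pocket is 42 x 42 mm, sides parallel to the carrier's, 8 mm deep with a flat closed floor 6 mm above the underside, mouth chamfered 1.5 mm. A seated specimen stands 14 mm proud of the carrier.
- marks: Four flat L-shaped marks of yellow tape (legs 35 mm, 12 mm wide) stuck on the bench at the corners of a rectangle; the clear space inside them is 156 (x) x 116 (y) mm. Origin at the rectangle's centre, at bench level.
- bottle: Amber glass bottle, 48 mm across, 100 mm tall, origin under its centre. Bystander.
- beaker: Small glass beaker, 60 mm across, 70 mm tall, origin under its centre. Bystander.
- eyepiece: Black microscope eyepiece standing upright, 34 mm across, 56 mm tall, origin under its centre. Bystander.
Things that resemble listed ones, but are neither listed nor needed, are in the scene too. Of the things like the carrier, leave any that is green; of the rest the smaller one is meant. What is shaped like the mount but purple is not meant.

How it is judged:
By the outcome, as a careful person would: the job done as asked, in the order asked, and still so for the second after the job is handed in, with the robot touching nothing.
It also fails if it takes over 72 s, if anything falls off the work surface, if the arm or the gripper's body presses on something with over 40 N, if the wrist force passes 120 N, or if a joint passes its speed limit or range.

## Working session

There is one attempt and no reset: what is moved stays moved. The work goes in short steps, each a Python script; the robot and the scene stay as the last script left them, time stands still between calls to the robot, and variables do not carry over. Pictures are saved under pics/ and viewed, at most 10 in all, crops included, and the job is handed in when it is done.

```bash
ls; mkdir -p pics
python3 - <<'E'
from plant import *
import cv2
for n in("scene","top","wrist"):
    print(n,camera_info(n)); cv2.imwrite(f"pics/{n}0.png",capture(n)[:,:,::-1])
print(current_eef_pos(),current_ee_rot(),current_time_s(),current_joint_positions())
E
```

```text
pics
scene {'fov_y': 53.515796132185336, 'cx': 316.68993706575776, 'cy': 243.74821981741388, 'origin': array([ 1.23439225, -0.1317343 ,  0.58166337]), 'orientation': array([0.67467293, 0.33478987, 0.30018971, 0.58533608])}
top {'fov_y': 49.59324005625359, 'cx': 315.0646631060976, 'cy': 236.67930420357544, 'origin': array([ 0.34388778, -0.03788989,  0.93996233]), 'orientation': array([-0.67264923, -0.07813219,  0.08494828,  0.73090503])}
wrist {'fov_y': 61.46242115533377, 'cx': 319.87288267646466, 'cy': 238.05353298335731, 'origin': array([ 0.22694973, -0.64013393,  0.3731674 ]), 'orientation': array([ 0.77533358, -0.11446821,  0.09151843, -0.614312  ])}
[ 0.15370108 -0.65692824  0.23064965] [-6.26242837e-04  9.93403640e-01  1.14668250e-01 -8.80293673e-05] 0.15 [ 1.25721051  0.57634778  0.02482126  1.43767114 -0.01501573  1.12902206
 -0.05649342]
```

View pics/top0.png

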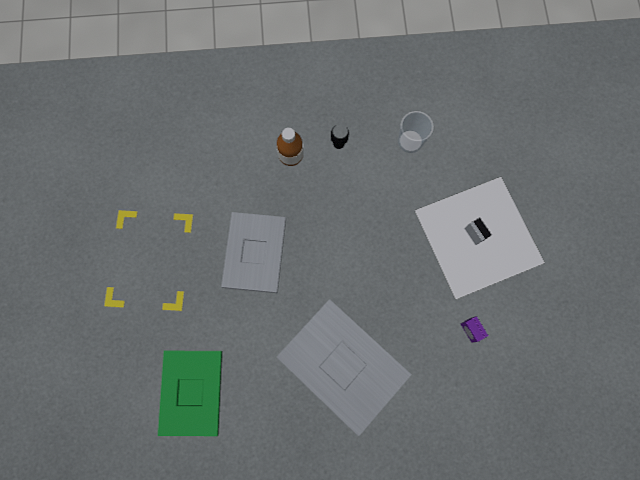

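View pics/scene0.png

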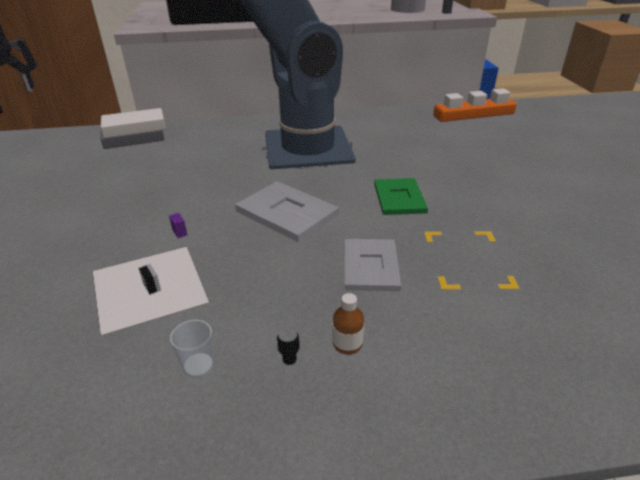

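```bash
cat > h.py <<'E'
import numpy as np, cv2
from plant import *
from scipy.spatial.transform import Rotation as R
def rot(q): return R.from_quat(np.r_[q[1:],q[0]])
def quat(r): x,y,z,w=r.as_quat(); return [w,x,y,z]
def ray(ci,p):
    f=240/np.tan(np.radians(ci["fov_y"])/2); p=np.atleast_2d(np.asarray(p,float))
    d=np.c_[(p[:,0]-ci["cx"])/f,-(p[:,1]-ci["cy"])/f,-np.ones(len(p))]
    return ci["origin"],rot(ci["orientation"]).apply(d)
def plane(ci,p,z):
    o,d=ray(ci,p); return o+d*((z-o[2])/d[:,2])[:,None]
def proj(ci,P):
    f=240/np.tan(np.radians(ci["fov_y"])/2)
    c=rot(ci["orientation"]).inv().apply(np.atleast_2d(P)-ci["origin"])
    return np.c_[ci["cx"]+f*c[:,0]/-c[:,2],ci["cy"]-f*c[:,1]/-c[:,2]]
def tri(c1,p1,c2,p2):
    (o1,d1),(o2,d2)=ray(c1,p1),ray(c2,p2); out=[]
    for a,b in zip(d1,d2):
        a=a/np.linalg.norm(a); b=b/np.linalg.norm(b)
        t=np.linalg.lstsq(np.c_[a,-b],o2-o1,rcond=None)[0]
        A,B=o1+a*t[0],o2+b*t[1]; out.append(np.r_[(A+B)/2,np.linalg.norm(A-B)])
    return np.array(out)
E
python3 - <<'E'
from h import *
np.set_printoptions(precision=4,suppress=True)
T,S=camera_info("top"),camera_info("scene")
def sh(n,p,z): print(n,plane(T,p,z).round(4).tolist())
sh("carrier",[[233,213],[285,217],[277,292],[222,286]],.014)
sh("big",[[331,300],[410,375],[360,434],[278,356]],.014)
sh("pocket",[[244,240],[267,240],[265,264],[242,263]],.014)
# mark inner corners: colour mask
im=cv2.imread("pics/top0.png"); hsv=cv2.cvtColor(im,cv2.COLOR_BGR2HSV)
m=cv2.inRange(hsv,(20,120,90),(35,255,255))
cs=[c for c in cv2.findContours(m,0,2)[0] if cv2.contourArea(c)>50]
C=[]
for c in cs:
    P=plane(T,c.reshape(-1,2),0); C.append(P.mean(0)); print(c.reshape(-1,2).min(0),c.reshape(-1,2).max(0),P.mean(0))
m=cv2.inRange(hsv,(0,0,190),(180,40,255)); c=max(cv2.findContours(m,0,2)[0],key=cv2.contourArea)
q=cv2.boxPoints(cv2.minAreaRect(c)); print(q); sh("mat",q,.003)
sh("spec top",[[478,231]],.041)
sh("things",[[291,155],[339,145],[411,142],[474,330]],0)
print(tri(T,[[233,213],[285,217],[277,292],[222,286]],S,[[398,288],[350,288],[346,240],[397,240]]))
E
```

```text
carrier [[0.6187, 0.0916, 0.014], [0.6031, -0.0038, 0.014], [0.4657, 0.0202, 0.014], [0.4846, 0.1176, 0.014]]
big [[0.4435, -0.0747, 0.014], [0.3037, -0.1988, 0.014], [0.2154, -0.1031, 0.014], [0.3544, 0.0258, 0.014]]
pocket [[0.5658, 0.074, 0.014], [0.5623, 0.0321, 0.014], [0.5182, 0.0384, 0.014], [0.5234, 0.0798, 0.014]]
[162 291] [183 310] [0.4665 0.2052 0.    ]
[104 287] [123 306] [0.4804 0.3213 0.    ]
[174 213] [192 232] [0.6122 0.1829 0.    ]
[116 210] [136 228] [0.6289 0.2995 0.    ]
[[456. 298.]
 [456. 298.]
 [456. 298.]
 [456. 298.]]
mat [[0.4296, -0.3, 0.003], [0.4296, -0.3, 0.003], [0.4296, -0.3, 0.003], [0.4296, -0.3, 0.003]]
spec top [[0.5412, -0.3458, 0.041]]
things [[0.7298, -0.0234, 0.0], [0.7428, -0.1177, 0.0], [0.7374, -0.2577, 0.0], [0.3707, -0.3246, 0.0]]
[[0.6205 0.0919 0.0076 0.0013]
 [0.606  0.0014 0.0064 0.01  ]
 [0.4665 0.0227 0.0106 0.0047]
 [0.4857 0.1219 0.0129 0.0082]]
```

```bash
cat >> h.py <<'E'
def down(yaw): return R.from_euler('z',yaw)*R.from_euler('x',np.pi)
def pose(): return np.array(current_eef_pos()),rot(current_ee_rot())
def snap(name):
    ci=camera_info("wrist"); im=capture("wrist")[:,:,::-1].copy(); cv2.imwrite(f"pics/{name}.png",im)
    np.save(f"pics/{name}.npy",ci,allow_pickle=True); return ci,im
def load(name): return np.load(f"pics/{name}.npy",allow_pickle=True).item(),cv2.imread(f"pics/{name}.png")
E
python3 - <<'E'
from h import *
np.set_printoptions(precision=4,suppress=True)
p,r=pose(); c=camera_info("wrist")
print("cam look in tool",r.inv().apply(rot(c["orientation"]).apply([0,0,-1])),"cam right",r.inv().apply(rot(c["orientation"]).apply([1,0,0])),"off",r.inv().apply(c["origin"]-p))
s=np.array([.541,-.346]); a=np.arctan2(-.8,.6)
n=np.array([np.cos(a),np.sin(a)])
for yaw in (a,):
    t=np.r_[s-.04*n,.24]; move_pose(t,quat(down(yaw)))
snap("w1"); print(current_time_s(),current_joint_positions())
move_linear(np.r_[s-.10*n,.24],max_speed=.2); sleep(.2); snap("w2"); print(current_time_s())
a=cv2.imread("pics/w1.png");b=cv2.imread("pics/w2.png")
cv2.imwrite("pics/w12.png",cv2.resize(np.hstack([a,b]),(800,300),interpolation=cv2.INTER_AREA))
E
```

```text
cam look in tool [-0.2899  0.0004  0.9571] cam right [ 0.0007  1.     -0.0002] off [ 0.0751  0.0002 -0.1426]
2.0167 [ 0.3045  0.4742  0.2583  1.6259 -0.1337  1.0588 -1.8981]
2.7167
```

View pics/w12.png

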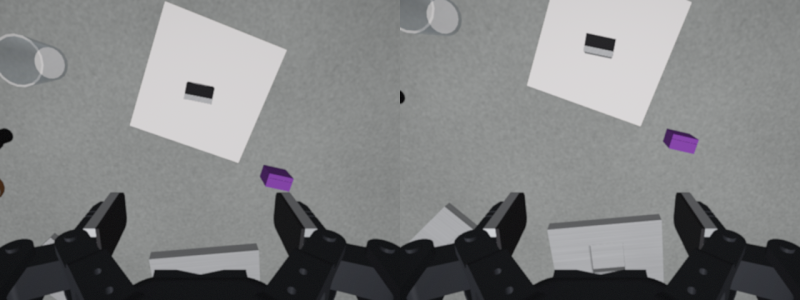

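Run:
```python
from h import *
a=cv2.imread("pics/w1.png")[110:180,280:360];b=cv2.imread("pics/w2.png")[40:110,280:360]
cv2.imwrite("pics/z12.png",cv2.resize(np.hstack([a,b]),(800,350),interpolation=cv2.INTER_NEAREST))
```

```text
(no output)
```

View pics/z12.png

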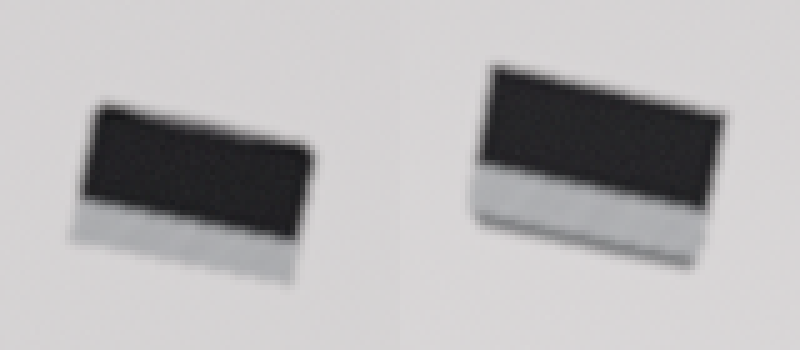

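Run:
```python
from h import *
np.set_printoptions(precision=4,suppress=True)
c1,i1=load("w1"); c2,i2=load("w2")
# pixel centres: crop px k spans 5k..5k+5 -> subtract .5
p1=np.array([[296.4,150.0],[339.6,157.6]])-.5; p2=np.array([[295.6,72.6],[341.2,81.8]])-.5
t=tri(c1,p1,c2,p2); print("boundary ends",t, np.linalg.norm(t[0,:3]-t[1,:3]))
m=cv2.inRange(cv2.cvtColor(i2,cv2.COLOR_BGR2GRAY)[40:110,280:360],0,105)
c=max(cv2.findContours(m,0,1)[0],key=cv2.contourArea).reshape(-1,2)+[280,40]
P=plane(c2,c,.041)
r=cv2.minAreaRect((P[:,:2]*1000).astype(np.float32)); print("black rect mm",r)
b=plane(c2,np.vstack([p2,[[298.3,52.7],[344.3,62.9]]]),.041)[:,:2]; print(b)
y=(b[0]-b[1])/np.linalg.norm(b[0]-b[1]); n=(b[2]+b[3]-b[0]-b[1])/2; print("depth",np.linalg.norm(n)); n/=np.linalg.norm(n)
print("n",n,"ang",np.arctan2(*n[::-1]),"from edge",np.arctan2(*(np.array([y[1],-y[0]])[::-1])))
print("centre from boundary w2",b[:2].mean(0)+.004*n,"tri",t[:,:2].mean(0)+.004*n, "w1", plane(c1,p1,.041)[:,:2].mean(0)+.004*n)
```

```text
boundary ends [[ 0.562  -0.3408  0.0416  0.0003]
 [ 0.5293 -0.3572  0.0384  0.0003]] 0.036743729032460516
black rect mm ((548.7224731445312, -355.0203857421875), (36.036537170410156, 13.851373672485352), 25.751338958740234)
[[ 0.5622 -0.3407]
 [ 0.5293 -0.3569]
 [ 0.5684 -0.3536]
 [ 0.5353 -0.3692]]
depth 0.01397681724179705
n [ 0.4357 -0.9001] ang -1.1199395819731444 from edge -1.1134529128368276
centre from boundary w2 [ 0.5475 -0.3524] tri [ 0.5474 -0.3526] w1 [ 0.5474 -0.3527]
```

```bash
cat >> h.py <<'E'
PSI=-1.116; N=np.array([np.cos(PSI),np.sin(PSI),0]); K=np.array([np.sin(PSI),-np.cos(PSI),0]); C0=np.array([.5474,-.3526,.022])
def tilt(deg): return R.from_rotvec(K*np.radians(deg))*down(PSI)
E
python3 - <<'E'
from h import *
np.set_printoptions(precision=4,suppress=True)
for tg,tf in((-15,50),(-25,50),(-30,45)):
    rg,rf=tilt(tg),tilt(tf); D=R.from_rotvec(K*np.radians(tf-tg))
    tcp=C0+[0,0,-.010]
    # hold offset rotates with block
    off=tcp-C0; b=tf-tg; s=np.radians(b)
    hc=.003+.019*abs(np.cos(s))+.011*np.sin(s); Cf=np.r_[C0[:2],hc]
    tf_tcp=Cf+D.apply(off)
    low=lambda t,r:[ (t+r.apply([x,0,0]))[2] for x in(-.011,.011)]
    body=lambda t,r:min((t+r.apply([x,0,-.073]))[2] for x in(-.0425,.0425))
    print(tg,tf,"low g",low(tcp,rg),body(tcp,rg),"low f",low(tf_tcp,rf),body(tf_tcp,rf))
    for t,r in((tcp,rg),(tcp+[0,0,.06],rg),(tf_tcp+[0,0,.05],rf),(tf_tcp,rf)):
        q=inverse_kinematics(t,quat(r)); print(q)
E
```

```text
-15 50 low g [np.float64(0.014847009496127727), np.float64(0.00915299050387227)] 0.07151277590224486 low f [np.float64(0.008346461138760688), np.float64(0.025199438887378203)] 0.031139556687630243
[ 0.4522  0.9033  0.232   1.4771 -0.3558  1.0411 -1.846 ]
[ 0.4441  0.8348  0.2488  1.4448 -0.3353  1.1396 -1.871 ]
[-0.2691  0.922   0.6805  2.3029  2.6816  0.4905  0.9693]
[-0.2687  1.0524  0.6816  2.3049  2.7807  0.5634  0.7854]
-25 50 low g [np.float64(0.016648800879147694), np.float64(0.007351199120852304)] 0.060199192329695714 low f [np.float64(0.007528066620793682), np.float64(0.0243810443694112)] 0.03032116216966324
[ 0.501   0.9962  0.2364  1.3067 -0.3969  1.2885 -1.8191]
[ 0.4961  0.931   0.2491  1.2791 -0.3828  1.3783 -1.8429]
[-0.2679  0.9242  0.6805  2.302   2.6844  0.4914  0.9661]
[-0.2677  1.0544  0.6816  2.3038  2.7824  0.5642  0.7833]
-30 45 low g [np.float64(0.017499999999999998), np.float64(0.006499999999999999)] 0.05396985447626402 low f [np.float64(0.008176380902050417), np.float64(0.023732730088154463)] 0.037521312321292126
[ 0.5239  1.0476  0.2373  1.2185 -0.416   1.4098 -1.8145]
[ 0.5197  0.9835  0.2493  1.1941 -0.4056  1.4953 -1.8373]
[-0.2326  0.8687  0.6821  2.2601  2.7643  0.3654  0.9649]
[-0.2302  0.9945  0.6837  2.2683  2.897   0.4517  0.7573]
```

Run:
```python
from h import *
np.set_printoptions(precision=4,suppress=True)
tcp=C0+[0,0,-.010]; rg=tilt(-25); back=rg.apply([0,0,-1])
move_pose(tcp+.09*back,quat(rg))
print(move_linear(tcp,quat(rg),max_speed=.08,threshold=8),current_eef_pos(),current_force())
set_gripper(0.0); print(current_width()*85,current_gripper_force(),current_time_s())
move_linear(tcp+[0,0,.20],max_speed=.2)
print(current_width()*85,current_force(),current_time_s())
print(current_joint_positions())
snap("w3")
for tf in(20,25,30,35,40,45,50):
  for dz in (.20,.06): print(tf,dz,inverse_kinematics(tcp+[0,0,dz],quat(tilt(tf))))
```

```text
False [ 0.5476 -0.3531  0.0125] [-0.8036 -0.5533 -0.7106]
36.824405283804516 60.39350509643555 5.3667
36.49062859877038 [ 0.6026 -0.0799 -1.0976] 6.5167
[ 0.4853  0.8132  0.2866  1.1494 -0.3674  1.6222 -1.899 ]
20 0.2 [ 0.0071  0.4842  0.5466  1.8424 -0.0642  0.5945 -2.1726]
20 0.06 [ 0.0713  0.6778  0.4695  1.9789 -0.2355  0.2749 -2.0603]
25 0.2 [-0.0828  0.4826  0.6183  1.9147 -0.004   0.4766 -2.2521]
25 0.06 [-0.0893  0.7377  0.6777  2.049  -0.8288  0.1977 -1.5197]
30 0.2 [-0.1848  0.4978  0.7122  1.9853  0.0514  0.3576 -2.3335]
30 0.06 [ 0.426   0.6286 -0.1957  2.0931  1.4871  0.4933  2.5055]
35 0.2 [-0.2917  0.5338  0.8228  2.0537  0.0883  0.2361 -2.4043]
35 0.06 [-0.0353  0.7009  0.4445  2.1677  2.0693  0.1937  1.8088]
40 0.2 [-0.4679  0.6888  1.1236  2.1202 -1.0082  0.1845 -1.3673]
40 0.06 [-0.2138  0.8069  0.6842  2.2261  2.8452  0.2315  0.9461]
45 0.2 [-0.294   0.5265  0.6892  2.1763  1.5543  0.2532  2.3468]
45 0.06 [-0.2503  0.8513  0.6813  2.2747  2.7257  0.3624  0.9982]
50 0.2 [-0.4377  0.6384  0.8939  2.2359  2.1795  0.2124  1.6542]
50 0.06 [-0.2861  0.9076  0.68    2.3168  2.6564  0.4886  0.9883]
```

Run:
```python
from h import *
np.set_printoptions(precision=4,suppress=True)
tg,tf=-25,45; s=np.radians(tf-tg); D=R.from_rotvec(K*s)
off=np.array([0,0,-.010]); Cf=np.r_[C0[:2],.003+.019*np.cos(s)+.011*np.sin(s)]
t=Cf+D.apply(off); rf=quat(tilt(tf)); print("target",t)
b=C0+off
move_pose(b+[0,0,.2],quat(tilt(20)))
move_pose(b+[0,0,.2],rf); print(current_joint_positions(),current_eef_pos(),current_width()*85)
try: move_linear(t+[0,0,.015],rf,max_speed=.12)
except IKError as e:
    print("linear no",e); 
    for dz in(.12,.06,.015): move_pose(t+[0,0,dz],rf)
sleep(.2); f0=np.array(current_force())
print("touch",move_linear(t-[0,0,.008],rf,max_speed=.02,threshold=2.5),current_eef_pos()-t,current_force()-f0,current_time_s())
```

```text
target [ 0.5515 -0.361   0.0164]
[-0.2939  0.5265  0.6892  2.1762  1.5541  0.2532  2.3465] [ 0.5474 -0.3527  0.2121] 36.651645190488004
touch True [ 0.0001 -0.0001  0.0013] [-1.2066  1.1319  5.1485] 13.8667
```

Run:
```python
from h import *
np.set_printoptions(precision=4,suppress=True)
set_gripper(.8); p,r=pose()
move_linear(p+r.apply([0,0,-.06])+[0,0,.03],max_speed=.15); print(current_time_s())
move_pose(np.r_[C0[:2]-.03*N[:2],.24],quat(down(PSI))); snap("w4"); print(current_time_s())
move_linear(np.r_[C0[:2]-.09*N[:2],.24],max_speed=.2); sleep(.2); snap("w5"); print(current_time_s(),current_joint_positions())
a,b=[cv2.imread(f"pics/{n}.png") for n in("w4","w5")]
cv2.imwrite("pics/w45.png",np.hstack([cv2.resize(a[0:300,120:520],(400,300)),cv2.resize(b[0:300,120:520],(400,300))]))
```

```text
14.9833
17.6083
18.3083 [-0.2803  0.8328  1.4111  1.7161 -0.8443  1.3548 -1.3956]
```

View pics/w45.png

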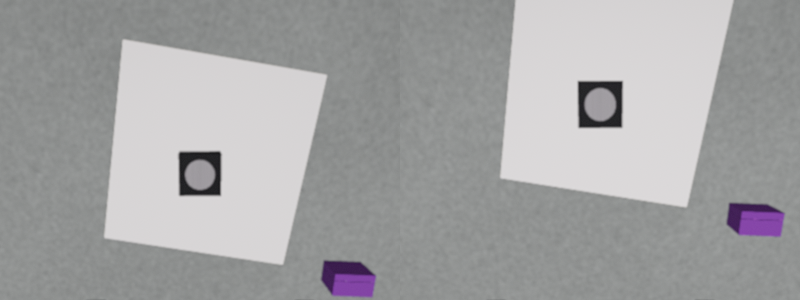

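Run:
```python
from h import *
np.set_printoptions(precision=4,suppress=True)
c4,i4=load("w4"); c5,i5=load("w5"); D=[];A=[]
for c,im,(u,v) in((c4,i4,(320,174)),(c5,i5,(320,104))):
    g=cv2.cvtColor(im,cv2.COLOR_BGR2GRAY)[v-45:v+45,u-45:u+45]
    m=cv2.inRange(g,0,90); k=max(cv2.findContours(m,0,1)[0],key=cv2.contourArea).reshape(-1,2)+[u-45,v-45]
    P=plane(c,k,.025); rc=cv2.minAreaRect((P[:,:2]*1000).astype(np.float32)); print(rc)
    ctr=np.array(rc[0])/1000; A.append(rc[2]); D.append(proj(c,np.r_[ctr,.025])[0])
t=tri(c4,D[:1],c5,D[1:])[0]; print("tri face",t)
a=np.radians(np.mean(A)); cand=[a+k*np.pi/2 for k in range(-4,4)]; psi=min(cand,key=lambda x:abs(x-PSI)); print("psi",psi)
np.save("face.npy",np.r_[t[:3],psi])
if abs(t[2]-.025)<.004 and abs(psi-PSI)<.15:
    r=down(psi); ctr=np.r_[t[:2],0]
    goto_joints([0.3045,0.4742,0.2583,1.6259,-0.1337,1.0588,-1.8981])
    move_pose(ctr+[0,0,.08],quat(r)); 
    print(move_linear(ctr+[0,0,.013],max_speed=.1,threshold=8),current_eef_pos(),current_force())
    set_gripper(0.0); print(current_width()*85,current_gripper_force(),current_eef_pos())
    move_linear(ctr+[0,0,.16],max_speed=.2); print(current_width()*85,current_time_s(),current_joint_positions())
```

```text
((546.2444458007812, -348.0845947265625), (35.71947479248047, 36.89738845825195), 26.101125717163086)
((545.67236328125, -347.22003173828125), (35.695396423339844, 35.148963928222656), 26.075927734375)
tri face [ 0.5458 -0.3473  0.0187  0.0001]
psi -1.115465638435691
```

Run:
```python
from h import *
np.set_printoptions(precision=4,suppress=True)
c4,i4=load("w4"); c5,i5=load("w5"); D=[]
for c,im,(u,v) in((c4,i4,(320,174)),(c5,i5,(320,104))):
    g=cv2.cvtColor(im,cv2.COLOR_BGR2GRAY)[v-18:v+18,u-18:u+18]
    k=max(cv2.findContours(cv2.inRange(g,90,255),0,1)[0],key=cv2.contourArea).reshape(-1,2)+[u-18,v-18]
    e=cv2.fitEllipse(k.astype(np.float32)); D.append(e[0]); print(e, plane(c,[e[0]],.025))
t=tri(c4,D[:1],c5,D[1:])[0]; print("tri face",t); psi=-1.1155
ctr=np.r_[t[:2],0]; np.save("face.npy",np.r_[t[:3],psi])
if abs(t[2]-.025)<.004:
    r=down(psi)
    goto_joints([0.3045,0.4742,0.2583,1.6259,-0.1337,1.0588,-1.8981])
    move_pose(ctr+[0,0,.08],quat(r)); 
    print(move_linear(ctr+[0,0,.013],max_speed=.1,threshold=8),current_eef_pos(),current_force())
    set_gripper(0.0); print(current_width()*85,current_gripper_force(),current_eef_pos())
    move_linear(ctr+[0,0,.16],max_speed=.2); print(current_width()*85,current_time_s(),current_joint_positions())
```

```text
((319.4991760253906, 174.39697265625), (29.598552703857422, 29.90044403076172), 179.35781860351562) [[ 0.5458 -0.3472  0.025 ]]
((319.7360534667969, 104.04500579833984), (31.263837814331055, 32.76056671142578), 176.91529846191406) [[ 0.5459 -0.3474  0.025 ]]
tri face [ 0.5459 -0.3473  0.0259  0.    ]
False [ 0.5462 -0.3477  0.0136] [-0.0417 -0.205  -0.2111]
36.76921793544688 60.549724102020264 [ 0.5464 -0.3476  0.014 ]
36.22491366682281 22.2083 [ 0.3247  0.6158  0.2835  1.6159 -0.2015  0.9405 -2.0079]
```

Run:
```python
from h import *
c=np.array([.542,.056]); x=np.array([np.cos(-.18),np.sin(-.18)]); y=np.array([-x[1],x[0]]); q=quat(down(-.18))
move_pose(np.r_[c-.08*x-.04*y,.21],q); sleep(.15); snap("w6")
move_linear(np.r_[c-.08*x+.04*y,.21],max_speed=.2); sleep(.15); snap("w7"); print(current_time_s(),current_joint_positions(),current_width()*85)
a,b=[cv2.imread(f"pics/{n}.png") for n in("w6","w7")]
cv2.imwrite("pics/w67.png",cv2.resize(np.hstack([a,b]),(800,300),interpolation=cv2.INTER_AREA))
```

```text
24.6167 [-3.27400706e-01  3.16249411e-01  4.07748845e-03  1.96008964e+00
 -1.19464775e-03  8.65437721e-01 -2.07522170e+00] 36.111139334883426
```

View pics/w67.png

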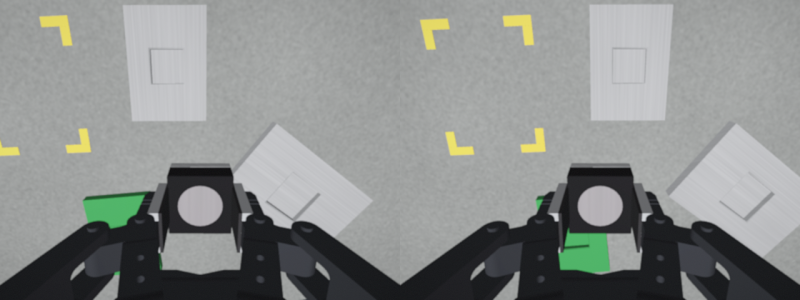

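Run:
```python
from h import *
a=cv2.imread("pics/w6.png")[0:200,190:340];b=cv2.imread("pics/w7.png")[0:200,295:445]
z=cv2.resize(np.hstack([a,b]),(0,0),fx=2.6,fy=2.6,interpolation=cv2.INTER_CUBIC); z=np.clip((z.astype(float)-110)*2.2,0,255).astype(np.uint8); cv2.imwrite("pics/z67.png",z); print(z.shape)
for n in("w6","w7"):
    g=cv2.cvtColor(cv2.imread(f"pics/{n}.png"),cv2.COLOR_BGR2GRAY)
    print(n,"row105",g[105,190:450:1].tolist() if n=="w6" else g[105,295:450].tolist())
```

```text
(520, 780, 3)
w6 row105 [162, 163, 163, 163, 163, 162, 162, 162, 162, 163, 165, 166, 168, 173, 184, 192, 195, 194, 193, 191, 192, 192, 195, 194, 192, 193, 195, 197, 197, 194, 193, 193, 192, 191, 191, 192, 194, 194, 193, 193, 193, 193, 195, 194, 195, 195, 193, 193, 188, 175, 157, 142, 156, 182, 193, 193, 192, 192, 194, 197, 196, 197, 195, 195, 193, 193, 194, 195, 194, 195, 196, 196, 196, 196, 197, 198, 197, 196, 197, 196, 196, 195, 194, 195, 196, 197, 198, 198, 196, 194, 194, 194, 195, 196, 195, 194, 196, 198, 198, 196, 195, 194, 195, 194, 196, 196, 194, 194, 193, 195, 195, 196, 197, 198, 198, 198, 197, 195, 196, 197, 197, 195, 194, 195, 196, 196, 197, 197, 195, 194, 194, 194, 196, 196, 195, 195, 194, 195, 195, 190, 177, 165, 160, 159, 162, 163, 164, 165, 165, 165, 165, 165, 164, 163, 162, 162, 163, 165, 166, 167, 168, 168, 167, 166, 164, 164, 163, 163, 162, 159, 159, 158, 160, 159, 159, 157, 157, 158, 159, 163, 165, 167, 165, 165, 163, 163, 163, 163, 164, 164, 164, 165, 165, 167, 168, 168, 170, 169, 169, 168, 169, 167, 167, 167, 166, 167, 167, 166, 166, 165, 164, 164, 164, 163, 164, 
[... 310 characters left out ...]
 194, 195, 197, 196, 195, 194, 197, 199, 199, 197, 195, 195, 195, 193, 193, 195, 196, 196, 196, 195, 194, 195, 197, 198, 197, 197, 197, 195, 190, 182, 181, 191, 196, 195, 194, 195, 196, 198, 198, 199, 198, 197, 196, 195, 197, 196, 196, 196, 198, 198, 198, 198, 198, 199, 199, 199, 197, 198, 197, 196, 196, 197, 198, 199, 199, 199, 197, 196, 195, 196, 197, 197, 196, 197, 199, 199, 200, 198, 197, 197, 194, 186, 176, 184, 195, 197, 197, 196, 194, 196, 196, 197, 198, 199, 199, 199, 198, 197, 197, 198, 199, 197, 196, 196, 197, 197, 198, 198, 196, 194, 195, 195, 197, 196, 196, 196, 195, 197, 197, 191, 178, 167, 165, 166, 166, 166, 166, 165, 165, 164, 164, 165, 166, 167, 169, 170, 169, 169, 168, 166]
```

View pics/z67.png

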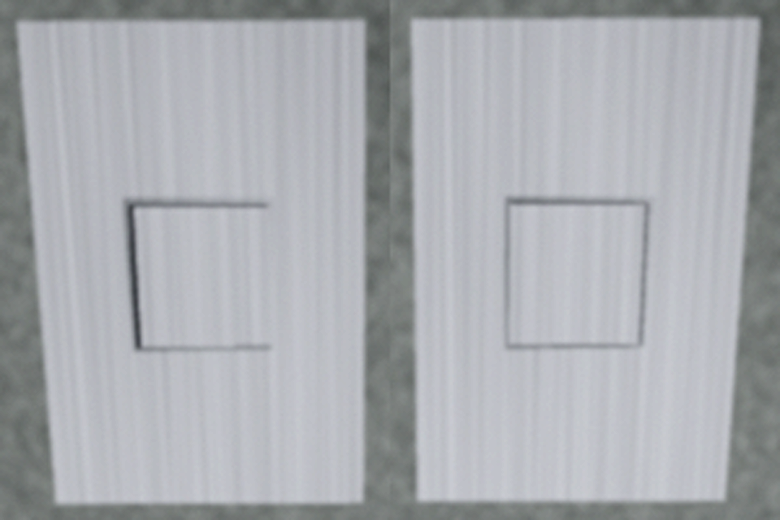

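Run:
```python
from h import *
np.set_printoptions(precision=4,suppress=True)
L={}
for n,sl in(("w6",(190,345)),("w7",(290,450))):
    c,im=load(n); g=cv2.cvtColor(im,cv2.COLOR_BGR2GRAY).copy()
    m=np.zeros_like(g); m[0:205,sl[0]:sl[1]]=cv2.inRange(cv2.GaussianBlur(g,(3,3),0),180,255)[0:205,sl[0]:sl[1]]
    m=cv2.morphologyEx(m,cv2.MORPH_CLOSE,np.ones((9,9)))
    k=max(cv2.findContours(m,0,1)[0],key=cv2.contourArea)
    P=plane(c,k.reshape(-1,2),.014); rc=cv2.minAreaRect((P[:,:2]*1000).astype(np.float32)); print(n,rc)
    ap=cv2.approxPolyDP(cv2.convexHull(k),8,True).reshape(-1,2); print(ap.tolist(), plane(c,ap,.014)[:,:2].tolist())
    L[n]=(c,proj(c,np.r_[np.array(rc[0])/1000,.014])[0], ap)
    # held disc
    g2=g[270:400,250:390]; mm=cv2.inRange(g2,120,255)
    best=None
    for q in cv2.findContours(mm,0,1)[0]:
        if cv2.contourArea(q)>1500:
            e=cv2.fitEllipse(q.reshape(-1,2).astype(np.float32)); ec=np.array(e[0])+[250,270]; print("disc",ec,e[1])
            cam=c; pr=rot(current_ee_rot())
            print("disc world",plane(c,[ec],.21+.0114)[0])
a,b=L["w6"],L["w7"]; print("centre tri",tri(a[0],[a[1]],b[0],[b[1]]))
print(current_eef_pos())
# marks from wrist w7
c,im=load("w7"); m=cv2.inRange(cv2.cvtColor(im,cv2.COLOR_BGR2HSV),(20,90,120),(35,255,255))
for k in cv2.findContours(m,0,1)[0]:
    if cv2.contourArea(k)>200:
        h=cv2.approxPolyDP(k,4,True).reshape(-1,2); print("mark",plane(c,h,0)[:,:2].round(4).tolist())
```

```text
w6 ((545.1656494140625, 56.73256301879883), (100.64035034179688, 139.6517791748047), 79.60177612304688)
[[328, 8], [329, 192], [212, 193], [197, 9]] [[0.6051377781626428, -0.0033187313827444213], [0.46832470846699303, 0.020118968789144778], [0.4853906400296053, 0.11774317459852199], [0.6221500243658867, 0.09307857152170956]]
disc [321.3025 385.821 ] (29.605316162109375, 157.85218811035156)
disc world [0.4335 0.0339 0.2214]
disc [319.8591 329.1872] (63.55170440673828, 70.9523696899414)
disc world [0.4574 0.0301 0.2214]
w7 ((544.97265625, 56.80659866333008), (100.89616394042969, 140.48683166503906), 79.712890625)
[[435, 8], [423, 191], [306, 192], [303, 8]] [[0.6046169014016191, -0.003457947872787012], [0.46859592747103757, 0.0201640146388765], [0.48560402526261015, 0.11775657767733475], [0.6223653933896109, 0.09359549864596403]]
disc [325.7673 385.8732] (29.291706085205078, 142.93722534179688)
disc world [0.4468 0.1108 0.2214]
disc [319.9141 329.1403] (63.6319580078125, 70.88260650634766)
disc world [0.4711 0.1086 0.2214]
centre tri [[0.5451 0.0568 0.0138 0.0002]]
[0.4704 0.1086 0.21  ]
mark [[0.503, 0.3272], [0.4703, 0.3316], [0.466, 0.2976], [0.4755, 0.2963], [0.4796, 0.3187], [0.5019, 0.3163]]
mark [[0.4842, 0.1892], [0.4853, 0.1999], [0.4635, 0.2047], [0.4656, 0.2266], [0.4552, 0.2276], [0.4509, 0.1938]]
mark [[0.6428, 0.2735], [0.6474, 0.3066], [0.6138, 0.3115], [0.6119, 0.3011], [0.6344, 0.2958], [0.6314, 0.2752]]
mark [[0.6327, 0.2028], [0.6221, 0.2043], [0.6189, 0.183], [0.5968, 0.185], [0.5948, 0.1738], [0.628, 0.1691]]
```

Run:
```python
from h import *
np.set_printoptions(precision=4,suppress=True)
t=np.array([.5444,.0569,0]); q=quat(down(-.1805))
move_pose(t+[0,0,.07],q); move_linear(t+[0,0,.032],q,max_speed=.08); sleep(.2)
print(current_eef_pos(),current_joint_positions()); f0=np.array(current_force())
hit=move_linear(t+[0,0,.0165],q,max_speed=.02,threshold=4); p=np.array(current_eef_pos())
print(hit,p,current_force()-f0,current_time_s())
```

```text
[0.5447 0.057  0.0325] [-0.1985  0.6479  0.0132  1.9842 -0.0163  0.5087 -1.9251]
True [0.5442 0.0569 0.0169] [-0.7006 -0.4414  5.6215] 26.8667
```

Run:
```python
from h import *
np.set_printoptions(precision=4,suppress=True)
set_gripper(.7); q=quat(down(-.1805)); x=np.array([np.cos(-.1805),np.sin(-.1805)]); y=np.array([-x[1],x[0]]); c=np.array([.5451,.0568])
move_linear([.5444,.0569,.06],max_speed=.1)
move_pose(np.r_[c-.08*x-.03*y,.21],q); sleep(.15); snap("w8")
move_linear(np.r_[c-.08*x+.03*y,.21],q,max_speed=.2); sleep(.15); snap("w9"); print(current_time_s())
D=[]
for n in("w8","w9"):
    ci,im=load(n); g=cv2.cvtColor(im,cv2.COLOR_BGR2GRAY)
    u,v=proj(ci,[[.5451,.0568,.028]])[0].astype(int)
    gg=g[v-45:v+45,u-45:u+45]; k=max(cv2.findContours(cv2.inRange(gg,0,90),0,1)[0],key=cv2.contourArea)
    bx=cv2.minAreaRect((plane(ci,k.reshape(-1,2)+[u-45,v-45],.028)[:,:2]*1000).astype(np.float32)); print("black",bx)
    s=cv2.inRange(g[v-20:v+20,u-20:u+20],90,255); k=max(cv2.findContours(s,0,1)[0],key=cv2.contourArea).reshape(-1,2)+[u-20,v-20]
    e=cv2.fitEllipse(k.astype(np.float32)); print(e); D.append((ci,e[0]))
print("disc",tri(D[0][0],[D[0][1]],D[1][0],[D[1][1]]))
a,b=[cv2.imread(f"pics/{n}.png")[0:230,180:460] for n in("w8","w9")]
cv2.imwrite("pics/w89.png",cv2.resize(np.hstack([a,b]),None,fx=1.4,fy=1.4))
```

```text
29.3833
black ((544.4487915039062, 56.9512939453125), (37.21929931640625, 36.28170394897461), 79.71078491210938)
((280.5554504394531, 109.20510864257812), (34.81035614013672, 36.6885871887207), 163.671142578125)
black ((544.5270385742188, 57.34369659423828), (36.934810638427734, 35.7520751953125), 79.62459564208984)
((357.69903564453125, 109.70350646972656), (34.62540054321289, 36.50343322753906), 17.316343307495117)
disc [[0.5446 0.0571 0.0285 0.    ]]
```

View pics/w89.png

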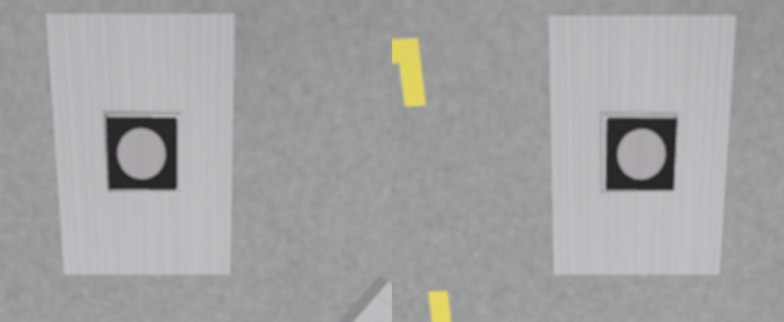

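Run:
```python
from h import *
np.set_printoptions(precision=4,suppress=True)
q=quat(down(-.1805)); q2=quat(down(-.142)); t=np.array([.5441,.0571,.0175])
move_pose(t+[0,0,.05],q); print(move_linear(t,q,max_speed=.08,threshold=8),current_eef_pos())
set_gripper(0.); print(current_width()*85,current_gripper_force(),current_force())
move_linear([.5482,.2526,.0175],q2,max_speed=.08); print(current_force(),current_eef_pos(),current_time_s())
set_gripper(.7); p=np.array(current_eef_pos()); move_linear(p+[0,0,.045],max_speed=.1)
x=np.array([np.cos(-.142),np.sin(-.142)]);c=np.array([.5491,.2506])
move_pose(np.r_[c-.09*x,.21],q2); sleep(.15); snap("w10"); print(current_time_s())
```

```text
False [0.5443 0.0572 0.0179]
36.21039178936767 59.982646107673645 [-1.3599 -0.1737  6.8064]
[-0.0249 -6.9177  8.4269] [0.5489 0.2504 0.0184] 33.7833
35.6667
```

View pics/w10.png

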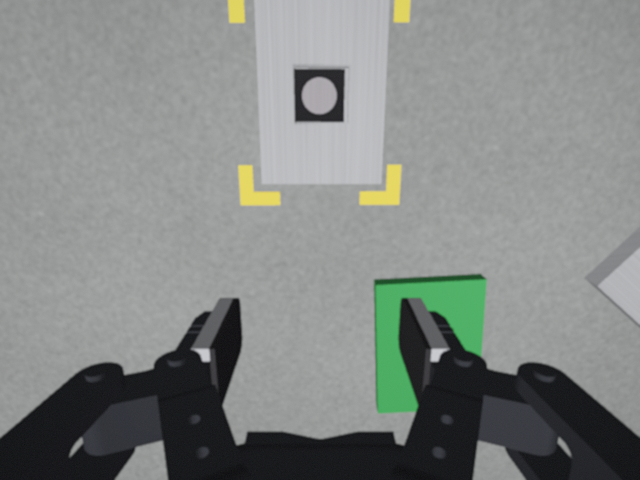

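Run:
```python
from h import *
np.set_printoptions(precision=4,suppress=True)
x=np.array([np.cos(-.142),np.sin(-.142)]); c0=np.array([.5491,.2506])
move_linear(np.r_[c0-.11*x-.06*np.array([-x[1],x[0]]),.26],max_speed=.2); sleep(.15); c,im=snap("w11"); print(current_time_s())
pix=proj(c,np.c_[c0[0],c0[1],0.014])[0]; print(pix)
m=cv2.inRange(cv2.cvtColor(im,cv2.COLOR_BGR2HSV),(20,90,120),(35,255,255))
L=[];
for k in cv2.findContours(m,0,1)[0]:
    if cv2.contourArea(k)>100: L.append(plane(c,cv2.approxPolyDP(k,3,True).reshape(-1,2),0)[:,:2])
B=R.from_euler('z',-.142).as_matrix()[:2,:2]
for h in L: print("mark local",((h-c0)@B*1000).round(1).tolist())
g=cv2.cvtColor(im,cv2.COLOR_BGR2GRAY); mm=cv2.inRange(cv2.GaussianBlur(g,(3,3),0),180,255)&~cv2.dilate(m,np.ones((5,5)))
u,v=pix.astype(int); mm[:, :max(u-90,0)]=0; mm[:,u+90:]=0; mm[v+110:]=0
mm=cv2.morphologyEx(mm,cv2.MORPH_CLOSE,np.ones((9,9)))
k=max(cv2.findContours(mm,0,1)[0],key=cv2.contourArea).reshape(-1,2)
P=(plane(c,k,.014)[:,:2]-c0)@B*1000; print(cv2.minAreaRect(P.astype(np.float32)),P.min(0),P.max(0))
c1,i1=load("w10"); D=[]
for ci,i in((c1,i1),(c,im)):
    g=cv2.cvtColor(i,cv2.COLOR_BGR2GRAY); u,v=proj(ci,[[.5489,.2520,.028]])[0].astype(int)
    k=max(cv2.findContours(cv2.inRange(g[v-19:v+19,u-19:u+19],90,255),0,1)[0],key=cv2.contourArea).reshape(-1,2)+[u-19,v-19]
    D.append((ci,cv2.fitEllipse(k.astype(np.float32))[0]))
print("disc",tri(D[0][0],[D[0][1]],D[1][0],[D[1][1]]))
cv2.imwrite("pics/top_end.png",capture("top")[:,:,::-1])
```

```text
36.4167
[253.9377  74.377 ]
mark local [[-55.8, -69.8], [-55.9, -59.1], [-76.8, -59.2], [-78.8, -36.6], [-89.6, -36.4], [-89.5, -70.1]]
mark local [[-56.1, 69.4], [-89.8, 68.6], [-89.7, 34.9], [-79.0, 35.2], [-77.1, 57.6], [-56.1, 57.8]]
mark local [[62.4, -58.9], [55.3, -58.9], [56.1, -69.5], [62.4, -69.5]]
mark local [[62.1, 69.8], [55.1, 68.7], [55.9, 58.0], [62.1, 58.3]]
((-4.951683044433594, -1.5706977844238281), (98.73587799072266, 128.30047607421875), 89.74139404296875) [-69.0092 -51.088 ] [58.9789 48.0169]
disc [[0.5493 0.2508 0.0262 0.    ]]
```

View pics/w11.png

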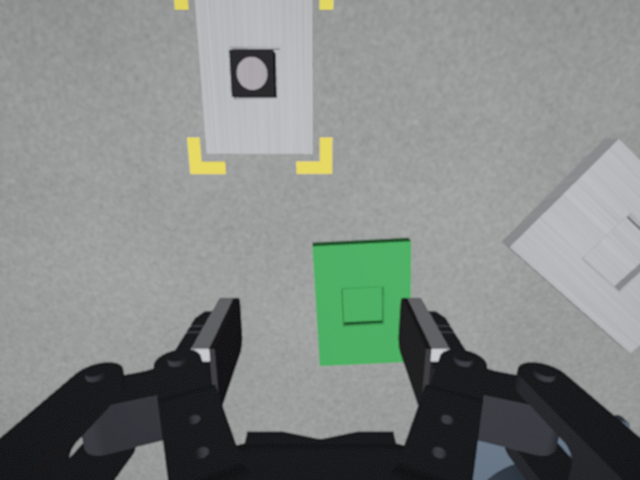

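Run:
```python
from plant import *
print(current_time_s(),finish_job())
```

```text
the job is handed in; nothing more can be done
36.4667 None
```

The specimen is in the pocket with its polished face up, and the loaded carrier was slid without lifting to inside the marks, 7–10 mm clear by the last wrist view (far end inferred from its length). The job was handed in at 36.5 s; the bottle, beaker and eyepiece were not touched.

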